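# Fit the jet nozzle pipe into the bench blow-off stand

## Task

Get the blow-off stand ready for use: take the slim pipe with the tapered jet tip out of the rack and push it straight down into the stand's push-fit fitting, past the seal, until it bottoms fully home, pushing steadily and never harder than 20 N. Only then open the air by turning the valve lever a full quarter turn, until it lies along the manifold, and leave the other two nozzle pipes and everything else on the bench where they are.

Things in the scene. Friction and masses are not known exactly. Their poses are not given: they have to be found in the camera images.
- nozzle_jet: The pipe to fit: stiff steel tube 12 mm in diameter, about 90 g, 114 mm high, standing foot down in one of the rack's three holes, its head a slim brass tip tapering to a small jet. Origin: centre of its foot (lower end), z axis up along the pipe. The lowest 6 mm taper from 12 down to 8.6 mm.
- nozzle_jet_grip (a point): Middle of the jet pipe's ribbed aluminium grip sleeve, 81 mm above the foot. The sleeve is 20 mm in diameter and runs from 64 to 98 mm above the foot, under it a flange 32 mm in diameter, 59 to 64 mm above the foot, to push down on with the fingertips; the tip ends 33 mm above this point.
- nozzle_fan: Another nozzle pipe in the rack, to be left there: same tube, flange and sleeve, but a flat fishtail head 42 mm wide, 116 mm high. Origin: centre of its foot.
- nozzle_rose: Another nozzle pipe in the rack, to be left there: same tube, flange and sleeve, but a round disc head 38 mm across, 114 mm high. Origin: centre of its foot.
- rack: Grey plastic rack fixed to the bench, 75 x 215 mm, 38 mm high, with three holes 14 mm wide and 30 mm deep (their floor 8 mm above the bench) in a row along its y axis at y = -70, 0 and 70 mm; which pipe stands in which hole varies. Origin: centre of its underside.
- manifold_bar (a point): Middle of the upper face of the blow-off stand's aluminium manifold bar (44 mm wide, 32 mm high, top 51 mm above the bench); y axis along the bar, z up. From this point the push-fit fitting stands 85 mm towards -y and the ball valve 80 mm towards +y.
- manifold (a joint): Height of the manifold on its rubber buffers in m: 0 at rest, negative when pushed down. It sinks 1 mm for every 16 N, carrying fitting and valve along, and comes back when let go; it does not move sideways.
- fitting: The self-sealing push-fit fitting on the manifold: brass, 24 mm in diameter, with a grey plastic collet ring on top. Origin: on its axis, 19 mm above the bench at rest. It cracks if pushed with more than 20 N in all (manifold 1.25 mm down).
- port_mouth (a point): Centre of the fitting's mouth, which faces straight up, 91 mm above the bench at rest. Bore 13.5 mm, its edge flared to 17 mm. 10 to 20 mm below the mouth the pipe's foot works through a rubber seal, which takes up to 6 to 13 N; from there it drags on the moving pipe with 4 to 10 N.
- check_valve (a joint): Travel of the fitting's check-valve plunger in m, down in the bore, light (under 1 N): 0 = up, shut; 0.006 = pressed down on the pipe stop. The pipe's foot presses it. Home is when it is on the stop, where the push climbs steeply. The stop lies 23 to 37 mm below the mouth, by make of fitting; it cannot be seen or measured, only felt.
- valve (a joint): Turn of the ball valve's lever in rad: near 0 = shut, lever square across the manifold, pointing to the manifold's -x; 1.57 = open, lever along the manifold, pointing to its +y (clockwise seen from above), with a stop there. Stiff: about 0.12 N m, it stays where it is left.
- valve_stem (a point): On the upright turning axis of the valve lever, at the height of the middle of the handle (73 mm above the bench).
- valve_handle (a point): Middle of the lever's handle, 65 mm out from the stem axis. The handle is bare cast aluminium, 13 mm wide, 14 mm high, and runs from 31 to 89 mm from the axis; it is free underneath for 18 mm or more outside the manifold.
- battery: Blue battery pack on the bench, 67 x 38 x 40 mm; to be left alone. Origin: centre of its underside.
- remote: Black remote control on the bench, 150 x 46 x 16 mm; to be left alone. Origin: centre of its underside.
- screwdriver: Screwdriver lying on the bench, 200 mm long; to be left alone. Origin: on the bench under its middle.
- filter: Flat pleated filter on the bench, 115 x 50 x 18 mm; to be left alone. Origin: centre of its underside.
- side_brush: Three-armed side brush on the bench, 125 mm across; to be left alone. Origin: centre of its underside.
- dust_bin: Grey open dust bin on the bench, 120 x 190 x 75 mm; to be left alone. Origin: centre of its underside.
- screw_tray: Small steel screw tray on the bench, 90 x 140 x 22 mm; to be left alone. Origin: centre of its underside.

How it is judged (in metres and radians):
On the way, in this order (a step that is already met when the one before it is completed fails the run):
1. the jet pipe is fully home in the fitting (value of joint check_valve above 0.0045 m and horizontal distance between nozzle_jet and port_mouth below 0.003 m and z of nozzle_jet in the frame of port_mouth below -0.02 m), for 0.2 s.
2. the valve lever is turned open (value of joint valve above 1.4 rad), for 0.2 s.
At the end, for the whole second after the job is handed in: The jet pipe stands in the push-fit fitting, its foot on the stop to within 1.5 mm (check-valve plunger pressed more than 4.5 of its 6 mm) and within 3 mm of the bore's centre, upright within 0.08 rad, released and at rest, and the valve lever is open (past 1.4 rad) (all of step 1 and angle between nozzle_jet's own z axis and vertical below 0.08 rad and value of joint valve above 1.4 rad and linear speed of nozzle_jet below 0.01 m/s); the robot touches nothing.
It fails at once if the fitting is pushed down with more than 20 N, so that the manifold sinks over 1.25 mm (value of joint manifold below -0.00125 m).
It fails at once if the pipe is jammed against the fitting's rim or bore with more than 20 N (contact force between nozzle_jet and fitting above 20 N).
It fails at once if the air is opened before the pipe is home (value of joint valve above 0.5 rad and not (value of joint check_valve above 0.004 m and horizontal distance between nozzle_jet and port_mouth below 0.004 m)).
It fails at once if another nozzle pipe or a thing on the bench is moved (distance of any of nozzle_fan, nozzle_rose from where it was at the start of the episode above 0.02 m or distance of any of battery, remote, screwdriver, filter, side_brush, dust_bin, screw_tray from where it was at the start of the episode above 0.03 m).
It also fails if it takes over 72 s, if anything falls off the work surface, if the arm or the gripper's body presses on something with over 40 N, if the wrist force passes 120 N, or if a joint passes its speed limit or range.

## Robot

A 7-joint arm with a two-finger parallel gripper is mounted at the origin on the work surface. World frame = base frame: x ahead of the robot, y to its left, z up, the work surface at z = 0. Lengths are in m, angles in degrees, forces in N, time in s.
With the tool pointing down it reaches from about 0.4 to 0.875 m from the base axis. Payload 6.5 kg.
Tool frame: the origin (TCP) lies on the front face of the gripper's body, between the roots of the fingers; the fingertips stand 64 mm ahead of it and the grasp point (between the pads) lies 45 mm ahead of it; z points along the fingers, y is the line along which they close (so a half turn about z gives the same grasp; the last joint's range is limited). The gripper opens to 88 mm and grips with 3 to 60 N. Pads are 18 mm wide; open, the fingers measure 123 mm over their backs; the gripper's body (75 mm by 187 mm) begins 45 mm behind the grasp point.
Start: joints at [63.186, 30.733, -0.252, 88.115, 0.149, 61.152, -4.079], TCP at [0.254, -0.598, 0.303] pointing down, gripper open.
Joint ranges: [-154.64, 154.64], [-21.42, 123.67], [-72.66, 72.17], [13.99, 137.28], [-74.86, 254.86], [10.95, 109.41], [-158.01, 158.01]. Speed limits (degrees/s): [136.94, 136.94, 180, 180, 180, 180, 180].

## Interface

Orientations are given as a 3x3 rotation matrix whose columns are the frame's x, y, z axes.
In Python, from bench import ctrl, optics, workorder gives the robot as it stands.
- The arm moves only by the shell command python3 -m handwheel 'ROWS' [FORCE]. ROWS is rows parted by semicolons, their numbers by spaces, 1 to 12 of them, each of 7 numbers: dx, dy, dz in m, then a rotation vector rx, ry, rz in degrees, then the finger opening in m; each row is the pose to reach, as a shift and turn from the pose commanded when the command began, along the tool's axes at that moment; what a row does not reach only later rows make up. A row lasts 1/8 s, in which the tool goes at most 0.0625 m and 10.7 degrees, less where a joint would pass 70% of its speed; a pose out of reach is approached as far as the arm can. The fingers move at their own pace and stop on an object; FORCE is the grip in N (left out, the last holds). Time passes only in rows, so rows that do not move let the fingers close. It prints the time, the measured TCP pose, the force, the opening and the grip force at its end.
- ctrl.sense(): the state, without advancing time (a new reading comes with each control period).
- optics.grab_frame(name): name is "scene" or "top" or "wrist"; returns a dict with "pixels" (480x640x3 uint8, red, green, blue), "fx", "fy", "cx", "cy" (pixels), "world_from_camera" (4x4, takes a point from camera to world coordinates). Camera axes: x right, y up, looking along -z (the intrinsics and any distortion apply to the point x, -y, -z); pixel columns grow to the right and rows downward; lengths in m; the calibration is good to about 2 mm. A picture is of the moment at which its call begins. There is no depth.
- workorder.hand_in(): hands the job in; it is judged then, once.
The state is a dict: "clock": time; "joints": joint angles; "qvel": joint speeds; "joint_torque": joint torques, N m; "tool_pos": TCP position; "tcp_rot": TCP orientation; "ft_force": force on the tool from outside, world axes, zero at the start; "moment": the same for the moment, N m; "grip_width": finger opening in m; "grasp_force": force on a finger pad.
Only numpy, scipy, OpenCV 4.12 (cv2) and the standard library are available. Lean on these libraries where they do the work, as an engineer would, in place of code of your own. Each camera call takes 0.05 s, during which the arm holds its last target. There are 200 camera calls.

## Working session

There is one attempt and no reset: what is moved stays moved. The work goes in short steps, Python scripts to look and compute and a shell command to move; the robot and the scene stay as the last step left them, time stands still between calls to the robot, and variables do not carry over. Pictures are saved under pics/ and viewed, at most 10 in all, crops included, and the job is handed in when it is done.

```bash
mkdir -p pics; ls
python3 - <<'E'
from bench import ctrl, optics
import cv2, numpy as np
s=ctrl.sense(); print({k:np.round(v,3).tolist() for k,v in s.items()})
for n in ["scene","top","wrist"]:
    f=optics.grab_frame(n); cv2.imwrite(f"pics/{n}0.png",f["pixels"][:,:,::-1]); print(n,f["fx"],f["fy"],f["cx"],f["cy"],[k for k in f],np.round(f["world_from_camera"],4).tolist())
E
```

```text
pics
{'clock': 0.0, 'joints': [63.185, 30.779, -0.254, 88.169, 0.148, 61.149, -4.078], 'qvel': [0.047, -0.049, 0.053, 0.012, -0.09, 0.018, -0.069], 'joint_torque': [-0.0, -57.098, 0.991, -25.16, -0.056, 0.018, 0.0], 'tool_pos': [0.254, -0.598, 0.302], 'tcp_rot': [[0.92, 0.391, -0.001], [0.391, -0.92, 0.002], [-0.0, -0.002, -1.0]], 'ft_force': [0.037, -0.533, -0.299], 'moment': [0.005, -0.031, 0.023], 'grasp_force': 0.0, 'grip_width': 0.088}
scene 622.1362732925642 622.1362732925642 320.4315425958256 244.03518891761553 ['pixels', 'fx', 'fy', 'cx', 'cy', 'world_from_camera'] [[-0.7284, -0.5185, 0.448, 1.1228], [0.6851, -0.538, 0.4911, 0.699], [-0.0136, 0.6646, 0.7471, 1.1334], [0.0, 0.0, 0.0, 1.0]]
top 469.0453586096826 469.0453586096826 321.3587561806258 240.3047316045332 ['pixels', 'fx', 'fy', 'cx', 'cy', 'world_from_camera'] [[0.0061, 0.9924, -0.1231, 0.3421], [-1.0, 0.0065, 0.003, 0.0078], [0.0037, 0.1231, 0.9924, 1.3473], [0.0, 0.0, 0.0, 1.0]]
wrist 388.07629663216306 388.07629663216306 324.3837305296891 248.37653430354214 ['pixels', 'fx', 'fy', 'cx', 'cy', 'world_from_camera'] [[0.3922, 0.8725, 0.2915, 0.3297], [-0.9199, 0.3727, 0.1221, -0.5662], [-0.0022, -0.316, 0.9487, 0.3835], [0.0, 0.0, 0.0, 1.0]]
```

View pics/scene0.png

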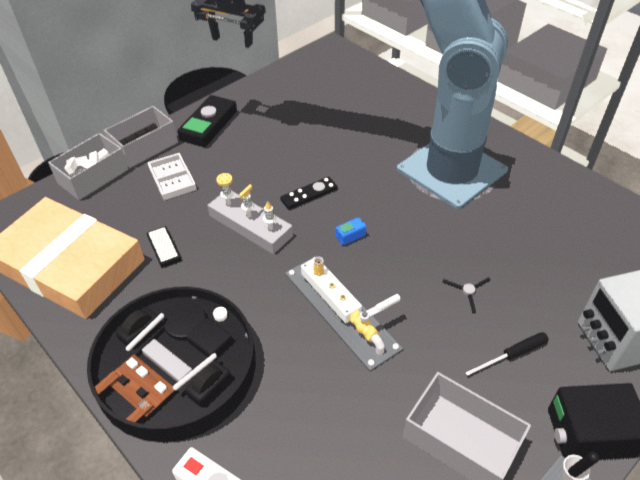

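View pics/top0.png

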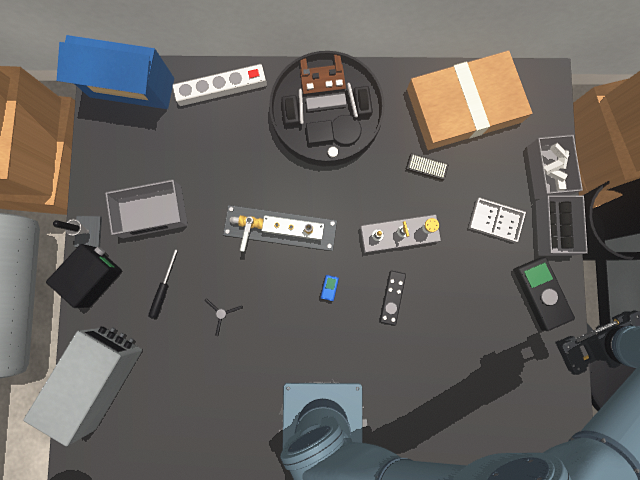

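The scene view shows the jet pipe, with its conical tip, at about (268,212), the one nearest the stand. The fan is at (246,200) and the rose at (225,185). The fitting is at (319,265) and the lever runs (365,315)–(398,298). In the top view the jet is at (377,236), the fitting at (320,232) and the lever at (246,235). Next I'll take magnified crops.

Run:
```python
import cv2, numpy as np
a=cv2.imread("pics/top0.png")[195:265,215:450]; b=cv2.imread("pics/scene0.png")[165:365,200:410]
a=cv2.resize(a,None,fx=3.4,fy=3.4,interpolation=cv2.INTER_CUBIC); b=cv2.resize(b,None,fx=3,fy=3,interpolation=cv2.INTER_CUBIC)
cv2.imwrite("pics/topc.png",a); cv2.imwrite("pics/scenec.png",b[:600])
```

```text
(no output)
```

View pics/topc.png

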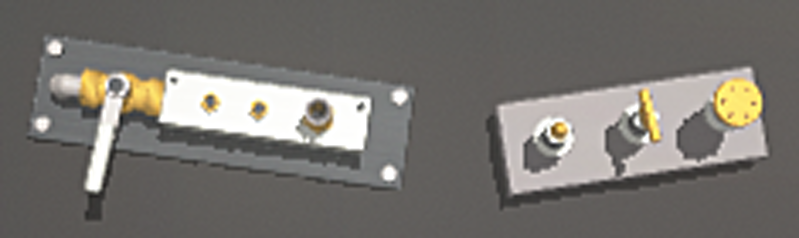

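View pics/scenec.png

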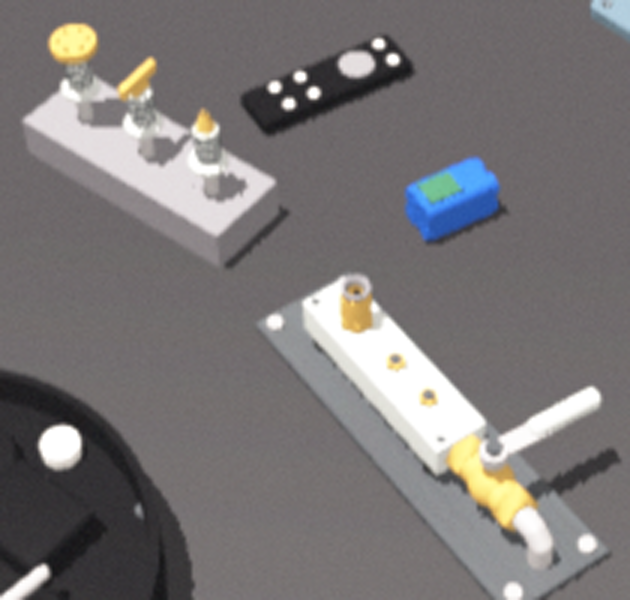

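The crops give these points:

| Point | Top crop | Scene crop |
|---|---|---|
| Jet tip | (559,128) | (205,112) |
| Mouth | (319,110) | (356,288) |
| Stem | (118,85) | (493,448) |
| Lever end | (93,190) | (596,395) |
| Rose disc | (738,103) | (73,43) |

I'll triangulate these for a coarse fix, then refine with the wrist camera.

```bash
cat > h.py <<'E'
import numpy as np
from bench import ctrl, optics
def ray(f,u,v):
    T=np.array(f["world_from_camera"]); d=T[:3,:3]@np.array([(u-f["cx"])/f["fx"],-(v-f["cy"])/f["fy"],-1]); return T[:3,3],d/np.linalg.norm(d)
def tri(rays):
    A=sum(np.eye(3)-np.outer(d,d) for o,d in rays); b=sum((np.eye(3)-np.outer(d,d))@o for o,d in rays)
    p=np.linalg.solve(A,b); return p,max(np.linalg.norm((np.eye(3)-np.outer(d,d))@(p-o)) for o,d in rays)
def plane(f,u,v,z):
    o,d=ray(f,u,v); return o+d*(z-o[2])/d[2]
def shift(p):  # tool-axis shift to bring TCP to world p
    s=ctrl.sense(); return np.array(s["tcp_rot"]).T@(np.array(p)-s["tool_pos"])
E
python3 - <<'E'
from h import *
ft=optics.grab_frame("top"); fs=optics.grab_frame("scene")
P={}
for n,t,s in [("jet",(559,128),(205,112)),("mouth",(319,110),(356,288)),("stem",(118,85),(493,448)),("lever",(93,190),(596,395)),("rose",(738,103),(73,43))]:
    p,e=tri([ray(ft,(t[0]+.5)/3.4+214.5,(t[1]+.5)/3.4+194.5),ray(fs,(s[0]+.5)/3+199.5,(s[1]+.5)/3+164.5)]); P[n]=p
    print(n,p.round(4),round(e,4),np.hypot(*p[:2]).round(3))
print(np.linalg.norm(P["stem"]-P["mouth"]),P["stem"]-P["mouth"],P["rose"]-P["jet"],P["lever"]-P["stem"])
m=P["mouth"]
# wrist camera in tool frame
f=optics.grab_frame("wrist"); s=ctrl.sense(); R=np.array(s["tcp_rot"]); T=np.array(f["world_from_camera"])
print((R.T@(T[:3,3]-s["tool_pos"])).round(4),(R.T@T[:3,:3]).round(3).tolist())
print(shift([P["jet"][0],P["jet"][1],.30]))
E
```

```text
jet [ 0.5153 -0.1468  0.1219] 0.0016 0.536
mouth [0.5331 0.0411 0.0861] 0.0024 0.535
stem [0.5552 0.204  0.0717] 0.0017 0.592
lever [0.4697 0.2222 0.071 ] 0.0019 0.52
rose [ 0.5368 -0.2878  0.1151] 0.0017 0.609
0.16498182471775838 [ 0.02210066  0.16285952 -0.01439933] [ 0.02153052 -0.1410451  -0.00676584] [-0.08557732  0.0182009  -0.00073137]
[ 0.082   0.0004 -0.0814] [[0.001, 0.949, 0.316], [1.0, -0.001, 0.0], [0.001, 0.316, -0.949]]
[ 0.41686489 -0.31319568  0.00255918]
```

Distances check: stem to mouth measures 165 mm against 165 expected, and jet to rose 143 against 140. Moving over the jet pipe, with the closing line square to the rack row.

```bash
python3 -m handwheel '0.05 -0.035 0 0 0 -9 0.088; 0.10 -0.075 0 0 0 -18 0.088; 0.15 -0.112 0 0 0 -27 0.088; 0.20 -0.15 0 0 0 -36 0.088; 0.25 -0.188 0 0 0 -45 0.088; 0.30 -0.225 0 0 0 -54 0.088; 0.35 -0.263 0 0 0 -63 0.088; 0.40 -0.30 0 0 0 -72 0.088; 0.417 -0.313 0 0 0 -75.7 0.088; 0.417 -0.313 0 0 0 -75.7 0.088; 0.417 -0.313 0 0 0 -75.7 0.088; 0.417 -0.313 0 0 0 -75.7 0.088'
python3 - <<'E'
from h import *; import cv2
f=optics.grab_frame("wrist"); cv2.imwrite("pics/w1.png",f["pixels"][:,:,::-1]); np.save("w1.npy",f,allow_pickle=True)
s=ctrl.sense(); print(s["joints"],s["tcp_rot"])
E
```

```text
clock: 1.8
tool_pos: [0.5147, -0.1493, 0.3026]
tcp_rot: [[-0.147, 0.989, -0.001], [0.989, 0.147, -0.001], [-0.001, -0.001, -1.0]]
ft_force: [0.4, -0.3, 0.1]
grip_width: 0.088
grasp_force: 0.0
[ 31.96271159  21.81563081 -25.97167341 104.30984235  11.31911522
  56.44003066   9.82776784] [[-1.48103612e-01  9.88971736e-01 -4.74815990e-04]
 [ 9.88971610e-01  1.48103224e-01 -7.68034089e-04]
 [-6.89242228e-04 -5.83328156e-04 -9.99999592e-01]]
```

View pics/w1.png

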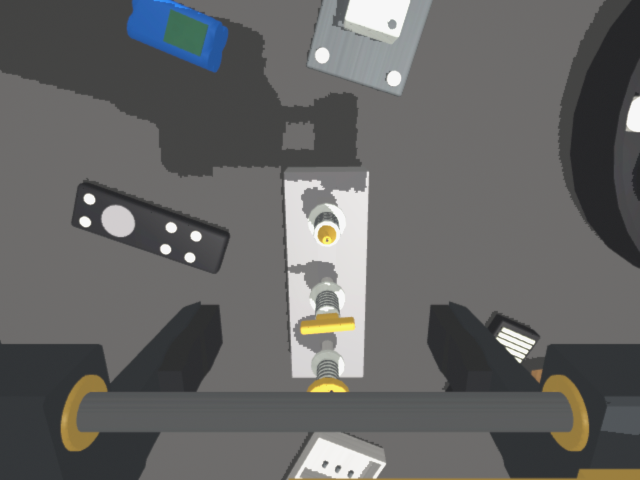

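The wrist view shows the jet's brass tip at (327,237), with its flange around (326,220). The fan head is at (327,325) and the rose at (327,385). The manifold's -y end is at the top, about (375,15). I'll measure the tip by mask, lower the tool and take a second view.

```bash
cat >> h.py <<'E'
import cv2
def blobs(f,box,lo=(15,120,90),hi=(35,255,255)):
    u0,v0,u1,v1=box; m=cv2.inRange(cv2.cvtColor(np.ascontiguousarray(f["pixels"][v0:v1,u0:u1]),cv2.COLOR_RGB2HSV),lo,hi)
    n,l,st,c=cv2.connectedComponentsWithStats(m); return [(int(st[i,4]),(c[i]+[u0,v0]).round(2).tolist(),(st[i,:4]+[u0,v0,0,0]).tolist()) for i in range(1,n) if st[i,4]>8]
E
python3 - <<'E'
from h import *
f=np.load("w1.npy",allow_pickle=True).item()
b=blobs(f,(290,200,360,270)); print(b)
u,v=b[0][1]; p=plane(f,u,v,.118); print(p, shift([p[0],p[1],.23]))
E
```

```text
[(257, [326.48, 234.26], [318, 226, 18, 18])]
[ 0.5153067 -0.1452124  0.118    ] [0.00365583 0.00105152 0.072652  ]
```

```bash
python3 -m handwheel '0.0035 0.001 0.035 0 0 0 0.088; 0.0035 0.001 0.07 0 0 0 0.088; 0.0035 0.001 0.07 0 0 0 0.088; 0.0035 0.001 0.07 0 0 0 0.088'
python3 - <<'E'
from h import *
f1=np.load("w1.npy",allow_pickle=True).item(); f=optics.grab_frame("wrist"); cv2.imwrite("pics/w2.png",f["pixels"][:,:,::-1]); np.save("w2.npy",f,allow_pickle=True)
b=blobs(f,(270,180,380,300)); print(b); b1=blobs(f1,(290,200,360,270))
ft=optics.grab_frame("top")
r=[ray(f1,*b1[0][1]),ray(f,*b[0][1])]
print(tri(r)); rt=ray(ft,379.1,232.4); p=tri(r+[rt]); print(p, shift(np.r_[p[0][:2],.137]))
E
```

```text
clock: 2.35
tool_pos: [0.5165, -0.144, 0.2338]
tcp_rot: [[-0.151, 0.989, 0.001], [0.989, 0.151, -0.0], [-0.001, 0.001, -1.0]]
ft_force: [0.0, 0.0, -0.1]
grip_width: 0.0878
grasp_force: 0.0
[(462, [322.02, 276.26], [311, 264, 23, 27])]
(array([ 0.51574488, -0.14773938,  0.10924839]), np.float64(2.2490686511482986e-05))
(array([ 0.51673044, -0.14930502,  0.10601086]), np.float64(0.001815286692411968)) [-0.00521427 -0.00117655  0.0972763 ]
```

View pics/w2.png

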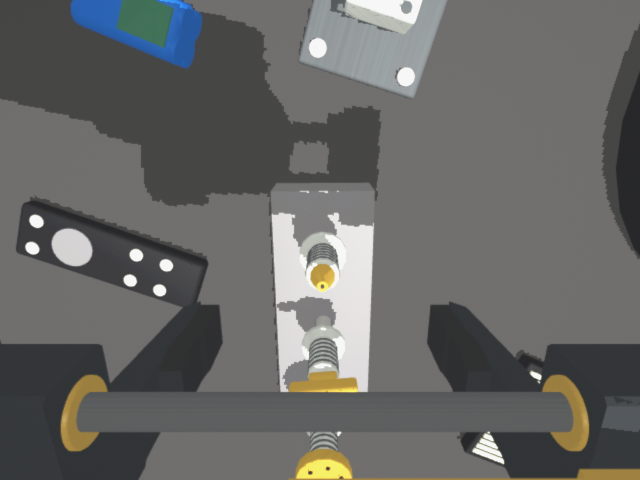

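The wrist view shows the tip at (322,286), centred between the fingers. Triangulated brass centroid: z about 0.11 m, which fits a brass head between 0.106 and 0.122. Lowering onto the sleeve.

```bash
python3 -m handwheel '-0.003 -0.001 0.03 0 0 0 0.088; -0.003 -0.001 0.06 0 0 0 0.088; -0.003 -0.001 0.085 0 0 0 0.088; -0.003 -0.001 0.0945 0 0 0 0.088; -0.003 -0.001 0.0945 0 0 0 0.088; -0.003 -0.001 0.0945 0 0 0 0.088'
python3 - <<'E'
from h import *
for i in range(4): 
    s=ctrl.sense(); print(s["clock"],s["tool_pos"],s["ft_force"])
    optics.grab_frame("wrist")
E
```

```text
clock: 3.2
tool_pos: [0.5163, -0.1468, 0.1394]
tcp_rot: [[-0.152, 0.988, 0.002], [0.988, 0.152, -0.001], [-0.001, 0.002, -1.0]]
ft_force: [0.4, -0.1, 0.5]
grip_width: 0.0878
grasp_force: 0.0
3.2 [ 0.51631371 -0.14675031  0.13939729] [ 0.44692104 -0.1295973   0.54340625]
3.25 [ 0.51623612 -0.14676282  0.13935217] [ 0.22682818 -0.72976123  0.55170159]
3.3 [ 0.51612218 -0.14676388  0.13922842] [0.19890944 0.4423453  0.2431219 ]
3.35 [ 0.5159936  -0.14674493  0.13905135] [ 0.68471095 -0.77972803 -1.13667534]
```

```bash
python3 -m handwheel '0 0 0 0 0 0 0.0; 0 0 0 0 0 0 0.0; 0 0 0 0 0 0 0.0; 0 0 0 0 0 0 0.0; 0 0 0 0 0 0 0.0; 0 0 0 0 0 0 0.0; 0 0 0 0 0 0 0.0; 0 0 0 0 0 0 0.0' 40
```

```text
clock: 4.4
tool_pos: [0.5155, -0.1465, 0.1382]
tcp_rot: [[-0.152, 0.988, 0.0], [0.988, 0.152, 0.0], [0.0, 0.0, -1.0]]
ft_force: [0.2, 0.3, 0.0]
grip_width: 0.0191
grasp_force: 40.0
```

```bash
python3 -m handwheel '0 0 -0.02 0 0 0 0; 0 0 -0.045 0 0 0 0; 0 0 -0.08 0 0 0 0; 0 0 -0.112 0 0 0 0; 0.03 0.008 -0.112 0 0 0 0; 0.065 0.02 -0.112 0 0 0 0; 0.09 0.027 -0.112 0 0 0 0; 0.103 0.03 -0.112 0 0 0 0; 0.103 0.03 -0.112 0 0 0 0; 0.103 0.03 -0.112 0 0 0 0; 0.103 0.03 -0.112 0 0 0 0'
python3 - <<'E'
from h import *
f=optics.grab_frame("wrist"); cv2.imwrite("pics/w3.png",f["pixels"][:,:,::-1]); np.save("w3.npy",f,allow_pickle=True)
E
```

```text
clock: 5.78
tool_pos: [0.5294, -0.0415, 0.2501]
tcp_rot: [[-0.15, 0.989, -0.0], [0.989, 0.15, -0.001], [-0.0, -0.0, -1.0]]
ft_force: [-0.1, 1.0, -0.7]
grip_width: 0.0187
grasp_force: 40.0
```

View pics/w3.png

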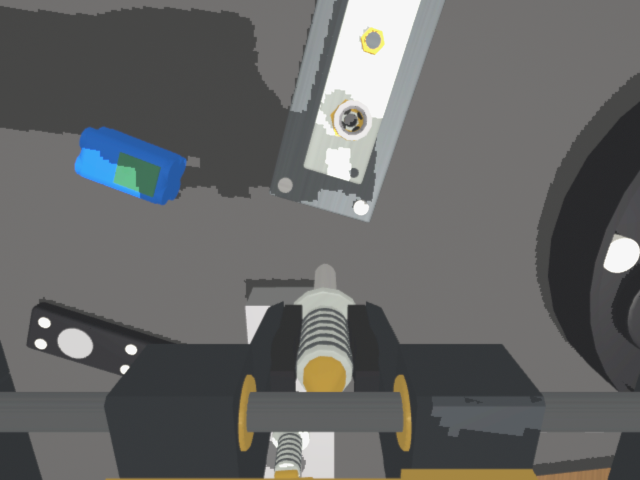

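The view shows the pipe held upright in the fingers, its foot at about (325,272) and its tip at (325,375). The fitting's mouth ring is centred near (353,119). I'll move nearly over the mouth for a second view.

```bash
cat >> h.py <<'E'
def ring(f,box,r=(10,26)):
    u0,v0,u1,v1=box; g=cv2.cvtColor(np.ascontiguousarray(f["pixels"][v0:v1,u0:u1]),cv2.COLOR_RGB2GRAY); g=cv2.resize(g,None,fx=4,fy=4,interpolation=cv2.INTER_CUBIC)
    c=cv2.HoughCircles(cv2.GaussianBlur(g,(5,5),0),cv2.HOUGH_GRADIENT_ALT,1,4,param1=150,param2=0.5,minRadius=r[0]*4,maxRadius=r[1]*4)
    return [] if c is None else [(round((x+.5)/4-.5+u0,2),round((y+.5)/4-.5+v0,2),round(q/4,2)) for x,y,q in c.reshape(-1,3)[:6]]
E
python3 - <<'E'
from h import *
f=np.load("w3.npy",allow_pickle=True).item(); c=ring(f,(315,80,395,160),(6,26)); print(c)
for x in c[:4]: print(plane(f,x[0],x[1],.091))
print(shift([.5331-0.0, .0411-.025,.25]))
E
```

```text
[(np.float32(350.88), np.float32(119.88), np.float32(20.01)), (np.float32(352.38), np.float32(120.38), np.float32(14.27)), (np.float32(350.88), np.float32(117.38), np.float32(17.42)), (np.float32(349.38), np.float32(115.38), np.float32(15.24)), (np.float32(345.12), np.float32(117.88), np.float32(14.16)), (np.float32(353.62), np.float32(115.12), np.float32(11.08))]
[0.53233057 0.04139321 0.091     ]
[0.53325153 0.04125118 0.091     ]
[0.53209049 0.04276658 0.091     ]
[0.5310296  0.04372871 0.091     ]
[0.05619771 0.0122393  0.00011291]
```

```bash
python3 -m handwheel '0.03 0.006 0 0 0 0 0; 0.056 0.012 0 0 0 0 0; 0.056 0.012 0 0 0 0 0; 0.056 0.012 0 0 0 0 0; 0.056 0.012 0 0 0 0 0'
python3 - <<'E'
from h import *
f=optics.grab_frame("wrist"); np.save("w4.npy",f,allow_pickle=True)
c=f["pixels"][130:330,220:440,::-1]; cv2.imwrite("pics/w4.png",cv2.resize(c,None,fx=3,fy=3,interpolation=cv2.INTER_CUBIC)[:600])
c=ring(f,(290,160,400,260),(6,26)); print(c)
for x in c[:4]: print(plane(f,x[0],x[1],.091))
E
```

```text
clock: 6.45
tool_pos: [0.5329, 0.0154, 0.2501]
tcp_rot: [[-0.15, 0.989, -0.0], [0.989, 0.15, -0.001], [-0.001, -0.0, -1.0]]
ft_force: [-0.3, -1.4, -1.2]
grip_width: 0.0191
grasp_force: 40.0
[(np.float32(334.88), np.float32(206.88), np.float32(23.15)), (np.float32(331.12), np.float32(211.88), np.float32(17.44)), (np.float32(334.88), np.float32(215.88), np.float32(12.91)), (np.float32(333.62), np.float32(211.62), np.float32(10.49)), (np.float32(331.38), np.float32(210.12), np.float32(8.9)), (np.float32(334.62), np.float32(209.88), np.float32(8.19))]
[0.53478815 0.04548258 0.091     ]
[0.53294718 0.04194092 0.091     ]
[0.53571504 0.0397361  0.091     ]
[0.53448585 0.04234628 0.091     ]
```

View pics/w4.png

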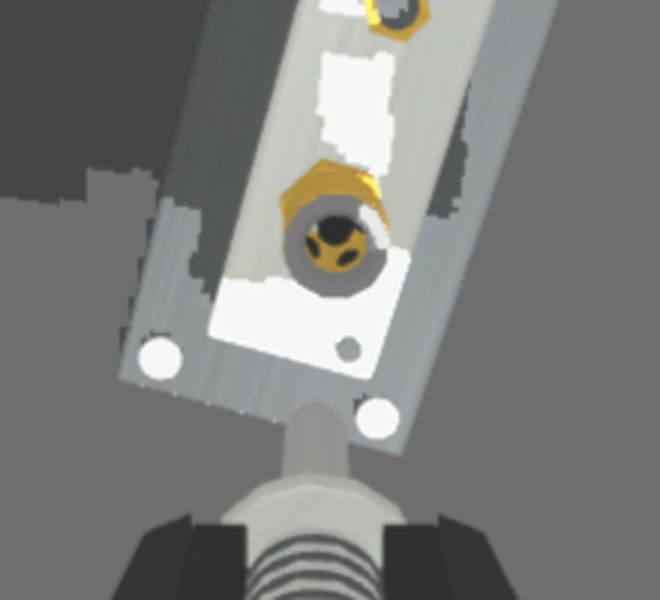

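The ring centre is at crop (336,245), which is px (331.7,211.6). The foot's front edge is at crop (316,403), px (325.2,264.2). Now I'll triangulate the mouth and compare the foot against the tool axis.

Run:
```python
from h import *
a=np.load("w3.npy",allow_pickle=True).item(); b=np.load("w4.npy",allow_pickle=True).item()
print(tri([ray(a,352.2,120.1),ray(b,331.7,211.6)]))
ma,mb=plane(a,352.2,120.1,.091),plane(b,331.7,211.6,.091); print(ma,mb)
s=ctrl.sense(); R=np.array(s["tcp_rot"]); print(s["tool_pos"])
for z in (.120,.123,.126): print(z,R.T@(plane(b,325.2,264.2,z)-s["tool_pos"]))
m=(ma+mb)/2; print(shift([m[0],m[1],.235]))
```

```text
(array([0.53340307, 0.04141493, 0.08760338]), np.float64(5.779960924038434e-05))
[0.53311967 0.04138935 0.091     ] [0.53328194 0.04217538 0.091     ]
[0.53286905 0.01564744 0.25010483]
0.12 [0.00161756 0.00032483 0.13010392]
0.123 [0.00275133 0.00031938 0.12710333]
0.126 [0.00388509 0.00031392 0.12410275]
[0.02579816 0.00424763 0.01509015]
```

```bash
python3 -m handwheel '0.015 0.002 0 0 0 0 0; 0.028 0.004 0.005 0 0 0 0; 0.028 0.004 0.013 0 0 0 0; 0.028 0.004 0.020 0 0 0 0; 0.028 0.004 0.020 0 0 0 0; 0.028 0.004 0.020 0 0 0 0'
python3 - <<'E'
from h import *
f=optics.grab_frame("wrist"); np.save("w5.npy",f,allow_pickle=True)
c=f["pixels"][190:310,260:400,::-1]; cv2.imwrite("pics/w5.png",cv2.resize(c,None,fx=5,fy=5,interpolation=cv2.INTER_CUBIC)[:600])
E
```

```text
clock: 7.25
tool_pos: [0.5327, 0.0449, 0.2302]
tcp_rot: [[-0.151, 0.989, -0.0], [0.989, 0.151, -0.0], [-0.0, -0.0, -1.0]]
ft_force: [0.9, 0.6, -0.3]
grip_width: 0.0187
grasp_force: 40.0
```

View pics/w5.png

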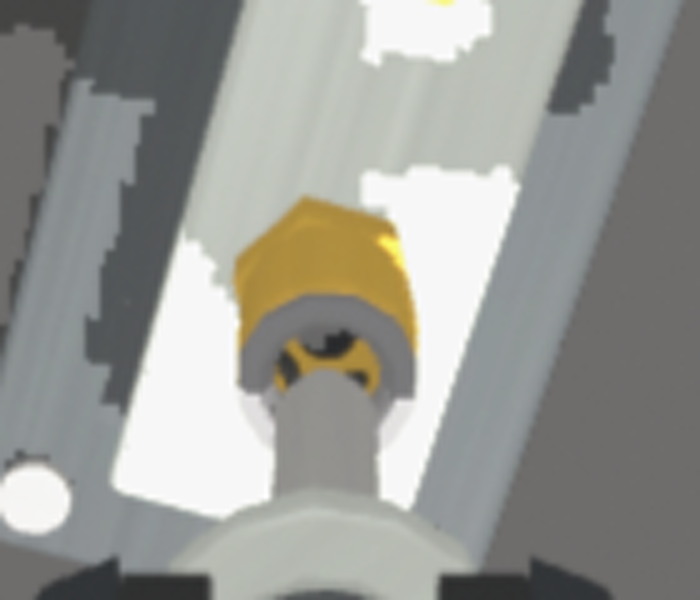

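The ring centre is at crop (328,376) and the foot's front edge at crop (326,370); laterally they agree. Computing the fore-aft difference.

Run:
```python
from h import *
f=np.load("w5.npy",allow_pickle=True).item(); s=ctrl.sense(); R=np.array(s["tcp_rot"]); print(s["tool_pos"])
c=lambda u,v:((u+.5)/5-.5+260,(v+.5)/5-.5+190)
L=lambda p:(R.T@(p-s["tool_pos"])*1000).round(2)
print("mouth",L(plane(f,*c(328,376),.091)), "ring top edge",L(plane(f,*c(328,294),.091)),"sides",L(plane(f,*c(240,376),.091)),L(plane(f,*c(416,376),.091)))
for z in (.1,.106): print("foot edge",z,L(plane(f,*c(326,370),z)))
```

```text
[0.53273922 0.04498729 0.23032698]
mouth [ -2.07   0.27 139.33] ring top edge [  8.43   0.25 139.33] sides [ -2.09 -10.42 139.33] [ -2.06  10.97 139.33]
foot edge 0.1 [2.0900e+00 2.0000e-02 1.3033e+02]
foot edge 0.106 [4.3400e+00 2.0000e-02 1.2433e+02]
```

Foot and mouth are aligned to within about 0.4 mm, and the ring radius of 10.6 mm is consistent both ways. Entering the mouth with small rows and a force gate between commands.

```bash
cat > chk.py <<'E'
import sys; from h import *
s=ctrl.sense(); F=s["ft_force"]; print("Z %.4f"%s["tool_pos"][2],"F",np.round(F,1),"t",round(s["clock"],2)); sys.exit(F[2]>float(sys.argv[1]) or np.hypot(F[0],F[1])>float(sys.argv[1]))
E
H="python3 -m handwheel"
$H '0 0 0.002 0 0 0 0; 0 0 0.004 0 0 0 0; 0 0 0.006 0 0 0 0; 0 0 0.007 0 0 0 0; 0 0 0.008 0 0 0 0' >/dev/null; python3 chk.py 3 && \
$H '0 0 0.001 0 0 0 0; 0 0 0.002 0 0 0 0' >/dev/null && python3 chk.py 4 && \
$H '0 0 0.001 0 0 0 0; 0 0 0.002 0 0 0 0' >/dev/null && python3 chk.py 4 && \
$H '0 0 0.001 0 0 0 0; 0 0 0.002 0 0 0 0' >/dev/null && python3 chk.py 4 && \
$H '0 0 0.001 0 0 0 0; 0 0 0.002 0 0 0 0' >/dev/null && python3 chk.py 4
```

```text
Z 0.2221 F [ 0.2  0.3 -0.5] t 7.92False
```

```bash
sed -i 's/sys.exit(\(.*\))$/sys.exit(int(\1))/' chk.py
H="python3 -m handwheel"
$H '0 0 0.001 0 0 0 0; 0 0 0.002 0 0 0 0' >/dev/null && python3 chk.py 4 && \
$H '0 0 0.001 0 0 0 0; 0 0 0.002 0 0 0 0' >/dev/null && python3 chk.py 4 && \
$H '0 0 0.001 0 0 0 0; 0 0 0.002 0 0 0 0' >/dev/null && python3 chk.py 4 && \
$H '0 0 0.001 0 0 0 0; 0 0 0.002 0 0 0 0' >/dev/null && python3 chk.py 4
```

```text
Z 0.2201 F [ 0.8  0.7 -0.7] t 8.18
Z 0.2181 F [ 0.   0.1 -0.7] t 8.43
Z 0.2161 F [ 0.3 -0.1 -1.2] t 8.68
Z 0.2142 F [ 0.4 -0.1 -0.1] t 8.93
```

The foot is about 7 mm inside the bore with no contact force. Next is the seal.

```bash
H="python3 -m handwheel"
s1(){ :; }
$H '0 0 0.001 0 0 0 0; 0 0 0.002 0 0 0 0' >/dev/null && python3 chk.py 10 && \
$H '0 0 0.0005 0 0 0 0; 0 0 0.001 0 0 0 0; 0 0 0.0015 0 0 0 0' >/dev/null && python3 chk.py 10 && \
$H '0 0 0.0005 0 0 0 0; 0 0 0.001 0 0 0 0; 0 0 0.0015 0 0 0 0' >/dev/null && python3 chk.py 10 && \
$H '0 0 0.0005 0 0 0 0; 0 0 0.001 0 0 0 0; 0 0 0.0015 0 0 0 0' >/dev/null && python3 chk.py 10 && \
$H '0 0 0.0005 0 0 0 0; 0 0 0.001 0 0 0 0; 0 0 0.0015 0 0 0 0' >/dev/null && python3 chk.py 10 && \
$H '0 0 0.0005 0 0 0 0; 0 0 0.001 0 0 0 0; 0 0 0.0015 0 0 0 0' >/dev/null && python3 chk.py 10
```

```text
Z 0.2122 F [-0.1 -0.8 -0.7] t 9.18
Z 0.2107 F [ 0.6 -1.  -1.4] t 9.55
Z 0.2092 F [ 0.7 -1.3 -0.3] t 9.93
Z 0.2078 F [ 1.  -0.4  1.3] t 10.3
Z 0.2063 F [-0.1 -1.9  1.7] t 10.68
Z 0.2049 F [ 1.3 -1.7  4.5] t 11.05
```

```bash
H="python3 -m handwheel"
$H '0 0 0.0005 0 0 0 0; 0 0 0.001 0 0 0 0' >/dev/null && python3 chk.py 11 && \
$H '0 0 0.0005 0 0 0 0; 0 0 0.001 0 0 0 0' >/dev/null && python3 chk.py 11 && \
$H '0 0 0.0005 0 0 0 0; 0 0 0.001 0 0 0 0' >/dev/null && python3 chk.py 11 && \
$H '0 0 0.0005 0 0 0 0; 0 0 0.001 0 0 0 0' >/dev/null && python3 chk.py 11 && \
$H '0 0 0.0005 0 0 0 0; 0 0 0.001 0 0 0 0' >/dev/null && python3 chk.py 11 && \
$H '0 0 0.0005 0 0 0 0; 0 0 0.001 0 0 0 0' >/dev/null && python3 chk.py 11
```

```text
Z 0.2041 F [-0.7 -2.   8.4] t 11.3
Z 0.2034 F [-1.1 -2.5 10.1] t 11.55
Z 0.2025 F [ 0.6 -2.   9.5] t 11.8
Z 0.2009 F [ 0.1 -1.7  6.9] t 12.05
Z 0.2003 F [-0.7 -2.4  8.5] t 12.3
Z 0.1991 F [-0.3 -1.7  6.4] t 12.55
```

The foot is past the seal, with steady drag of about 7 N. Now feeling for the stop in 0.5 mm steps; the gate is at 11.5 N.

```bash
H="python3 -m handwheel"
$H '0 0 0.0002 0 0 0 0; 0 0 0.0005 0 0 0 0' >/dev/null && python3 chk.py 11.5 && \
$H '0 0 0.0002 0 0 0 0; 0 0 0.0005 0 0 0 0' >/dev/null && python3 chk.py 11.5 && \
$H '0 0 0.0002 0 0 0 0; 0 0 0.0005 0 0 0 0' >/dev/null && python3 chk.py 11.5 && \
$H '0 0 0.0002 0 0 0 0; 0 0 0.0005 0 0 0 0' >/dev/null && python3 chk.py 11.5 && \
$H '0 0 0.0002 0 0 0 0; 0 0 0.0005 0 0 0 0' >/dev/null && python3 chk.py 11.5 && \
$H '0 0 0.0002 0 0 0 0; 0 0 0.0005 0 0 0 0' >/dev/null && python3 chk.py 11.5 && \
$H '0 0 0.0002 0 0 0 0; 0 0 0.0005 0 0 0 0' >/dev/null && python3 chk.py 11.5 && \
$H '0 0 0.0002 0 0 0 0; 0 0 0.0005 0 0 0 0' >/dev/null && python3 chk.py 11.5 && \
$H '0 0 0.0002 0 0 0 0; 0 0 0.0005 0 0 0 0' >/dev/null && python3 chk.py 11.5 && \
$H '0 0 0.0002 0 0 0 0; 0 0 0.0005 0 0 0 0' >/dev/null && python3 chk.py 11.5 && \
$H '0 0 0.0002 0 0 0 0; 0 0 0.0005 0 0 0 0' >/dev/null && python3 chk.py 11.5 && \
$H '0 0 0.0002 0 0 0 0; 0 0 0.0005 0 0 0 0' >/dev/null && python3 chk.py 11.5; python3 -c "
from h import *;s=ctrl.sense();print(s['tool_pos'],s['tcp_rot'][:,2],s['grip_width'])"
```

```text
Z 0.1985 F [ 0.3 -2.   5. ] t 12.8
Z 0.1979 F [-0.3 -2.8  6.2] t 13.05
Z 0.1974 F [ 0.2 -1.   4.3] t 13.3
Z 0.1969 F [ 1.  -2.   5.4] t 13.55
Z 0.1963 F [ 0.6 -1.7  5.2] t 13.8
Z 0.1959 F [ 0.6 -2.3  6.3] t 14.05
Z 0.1953 F [ 0.8 -1.3  5.1] t 14.3
Z 0.1948 F [ 0.4 -1.6  7. ] t 14.55
Z 0.1943 F [ 1.1 -1.2  5.5] t 14.8
Z 0.1939 F [-0.3 -1.7  6.8] t 15.05
Z 0.1936 F [-0.  -2.9  9.4] t 15.3
Z 0.1933 F [ 0.9 -1.8 11.4] t 15.55
[0.53288045 0.04528805 0.19329501] [ 6.17211988e-04 -1.74918541e-04 -9.99999794e-01] 0.018921180520889265
```

The force is climbing at 27.7 mm depth, which looks like the stop. Confirming with 0.3 mm steps.

```bash
H="python3 -m handwheel"
$H '0 0 0.0003 0 0 0 0; 0 0 0.0003 0 0 0 0' >/dev/null && python3 chk.py 13.5 && \
$H '0 0 0.0003 0 0 0 0; 0 0 0.0003 0 0 0 0' >/dev/null && python3 chk.py 13.5
```

```text
Z 0.1931 F [-0.5 -2.1 12.4] t 15.8
Z 0.1930 F [-2.  -2.3 13.1] t 16.05
```

```bash
H="python3 -m handwheel"
$H '0 0 0.0003 0 0 0 0; 0 0 0.0003 0 0 0 0; 0 0 0.0003 0 0 0 0' >/dev/null && python3 chk.py 14.5 && $H '0 0 0.0002 0 0 0 0; 0 0 0.0002 0 0 0 0; 0 0 0.0002 0 0 0 0' >/dev/null && python3 chk.py 14.5
```

```text
Z 0.1929 F [-0.9 -2.5 14.7] t 16.43
```

The force now climbs at 16 N/mm, which is the manifold's own stiffness, so the pipe is home. Backing off the push, releasing and rising.

```bash
H="python3 -m handwheel"
$H '0 0 -0.0005 0 0 0 0; 0 0 -0.001 0 0 0 0' | grep -E "pos|ft" && \
$H '0 0 0 0 0 0 0.05; 0 0 0 0 0 0 0.05; 0 0 0 0 0 0 0.05; 0 0 0 0 0 0 0.05; 0 0 0 0 0 0 0.05' && \
$H '0 0 -0.015 0 0 0 0.05; 0 0 -0.035 0 0 0 0.05; 0 0 -0.06 0 0 0 0.05; 0 0 -0.085 0 0 0 0.05; 0 0 -0.085 0 0 0 0.05; 0 0 -0.085 0 0 0 0.05; 0 0 -0.085 0 0 0 0.05'
python3 - <<'E'
from h import *
f=optics.grab_frame("wrist"); np.save("w6.npy",f,allow_pickle=True); cv2.imwrite("pics/w6.png",f["pixels"][:,:,::-1])
E
```

```text
tool_pos: [0.5329, 0.0453, 0.1934]
ft_force: [0.7, -2.0, 7.9]
clock: 17.3
tool_pos: [0.5325, 0.0453, 0.1927]
tcp_rot: [[-0.152, 0.988, -0.0], [0.988, 0.152, 0.0], [0.0, -0.0, -1.0]]
ft_force: [0.2, 0.2, 0.3]
grip_width: 0.0503
grasp_force: 0.0
clock: 18.18
tool_pos: [0.5321, 0.0451, 0.277]
tcp_rot: [[-0.152, 0.988, -0.002], [0.988, 0.152, -0.0], [0.0, -0.002, -1.0]]
ft_force: [0.1, -0.5, -0.2]
grip_width: 0.0504
grasp_force: 0.0
```

View pics/w6.png

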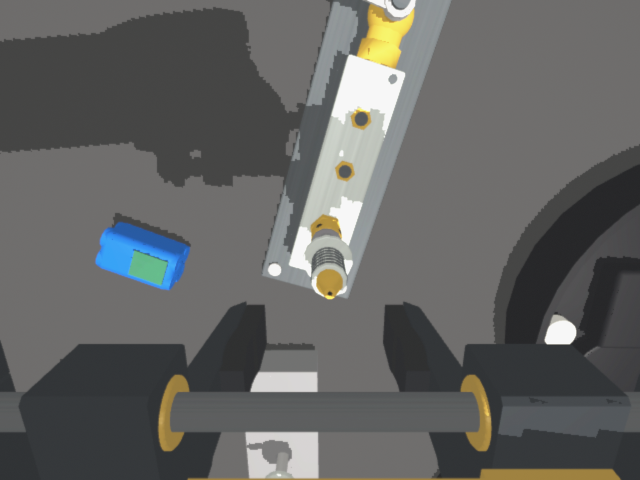

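The pipe stands in the fitting, flange around (328,250) and tip at (330,295), and the fingers are clear. Now measuring the lever by mask in the top and scene views.

Run:
```python
from h import *
def lever(name,box):
    f=optics.grab_frame(name); u0,v0,u1,v1=box
    m=cv2.inRange(cv2.cvtColor(np.ascontiguousarray(f["pixels"][v0:v1,u0:u1]),cv2.COLOR_RGB2HSV),(0,0,165),(180,60,255))
    n,l,st,c=cv2.connectedComponentsWithStats(m); i=1+st[1:,4].argmax(); ys,xs=np.nonzero(l==i); P=np.c_[xs+u0,ys+v0].astype(np.float32)
    print(name,st[i],cv2.minAreaRect(P)); return f,P
ft,P=lever("top",(235,228,258,256))
vx,vy,x,y=cv2.fitLine(P,cv2.DIST_L2,0,.01,.01).ravel()
a,b=[plane(ft,x+t*vx,y+t*vy,.078) for t in (-8,8)]; d=(b-a)[:2]; d/=np.linalg.norm(d); d*=-np.sign(d[0]); print("top dir",d,"pt",a,b, np.degrees(np.arctan2(d[1],d[0])))
fs,Q=lever("scene",(370,290,405,320))
vx,vy,x,y=cv2.fitLine(Q,cv2.DIST_L2,0,.01,.01).ravel()
a,b=[plane(fs,x+t*vx,y+t*vy,.078) for t in (-8,8)]; d=(b-a)[:2]; d/=np.linalg.norm(d); d*=-np.sign(d[0]); print("scene dir",d,a,b)
mo=np.array([.5333,.0417]); st=np.array([.5552,.204]); y=(st-mo)/np.linalg.norm(st-mo); print("manifold y",y)
print(shift([.5007,.180,.26]), ctrl.sense()["joints"])
```

```text
top [  5   0  10  23 109] ((244.60585021972656, 239.0235137939453), (5.097866058349609, 23.428491592407227), 12.528807640075684)
top dir [-0.97637135  0.21609947] pt [0.48113968 0.21857048 0.078     ] [0.52386203 0.20911478 0.078     ] 167.51996141979015
scene [  0   4  30  23 264] ((383.5652770996094, 304.3382873535156), (8.007599830627441, 35.08091354370117), 60.64224624633789)
scene dir [-0.98765344  0.15665467] [0.52745991 0.21699054 0.078     ] [0.49141886 0.22270712 0.078     ]
manifold y [0.13372341 0.99101869]
[ 0.13801766 -0.01075034  0.01721284] [ 12.90454136  23.98959286 -28.59559168 105.79416249  13.94215778
  53.75546989 -13.2058344 ]
```

```bash
python3 -m handwheel '0.05 -0.007 0 0 0 7 0; 0.10 -0.014 0 0 0 14 0; 0.149 -0.02 0 0 0 20 0; 0.149 -0.02 0.02 0 0 20 0; 0.149 -0.02 0.06 0 0 20 0; 0.149 -0.02 0.10 0 0 20 0; 0.149 -0.02 0.13 0 0 20 0; 0.149 -0.02 0.150 0 0 20 0; 0.149 -0.02 0.150 0 0 20 0; 0.149 -0.02 0.150 0 0 20 0; 0.149 -0.02 0.150 0 0 20 0'
python3 - <<'E'
from h import *
s=ctrl.sense(); R=np.array(s["tcp_rot"]); S=R.T@(np.array([.5552,.204,s["tool_pos"][2]])-s["tool_pos"]); print("stem in tool",S.round(4))
p0=-S[:2].copy(); p0[0]+=.012  # tool rel. to stem after 12 mm advance to contact
for th in np.arange(0,91,7.5):
    c,q=np.cos(np.radians(th)),np.sin(np.radians(th)); p=S[:2]+[c*p0[0]-q*p0[1],q*p0[0]+c*p0[1]]; print(th,p.round(4))
E
```

```text
clock: 19.7
tool_pos: [0.4908, 0.1897, 0.1288]
tcp_rot: [[0.196, 0.981, 0.002], [0.981, -0.196, 0.001], [0.001, 0.001, -1.0]]
ft_force: [-0.2, -1.1, 0.2]
grip_width: 0.0003
grasp_force: 0.0
stem in tool [0.0266 0.0603 0.0001]
0.0 [0.012 0.   ]
7.5 [ 0.02   -0.0014]
15.0 [ 0.0281 -0.0017]
22.5 [ 0.0362 -0.001 ]
30.0 [0.0441 0.0008]
37.5 [0.0517 0.0036]
45.0 [0.0589 0.0073]
52.5 [0.0656 0.012 ]
60.0 [0.0716 0.0175]
67.5 [0.0768 0.0237]
75.0 [0.0811 0.0306]
82.5 [0.0845 0.038 ]
90.0 [0.0869 0.0457]
```

```bash
python3 -m handwheel '0.006 0 0.003 0 0 0 0; 0.012 0 0.003 0 0 0 0; 0.02 -0.0014 0.003 0 0 7.5 0; 0.0281 -0.0017 0.003 0 0 15 0; 0.0362 -0.001 0.003 0 0 22.5 0; 0.0441 0.0008 0.003 0 0 30 0; 0.0517 0.0036 0.003 0 0 37.5 0; 0.0589 0.0073 0.003 0 0 45 0; 0.0656 0.012 0.003 0 0 52.5 0; 0.0716 0.0175 0.003 0 0 60 0; 0.0716 0.0175 0.003 0 0 60 0'
python3 - <<'E'
from h import *
s=ctrl.sense(); R=np.array(s["tcp_rot"]); S=R.T@(np.array([.5552,.204,s["tool_pos"][2]])-s["tool_pos"]); print("stem in tool",S.round(4))
p0=-S[:2]; 
for th in np.arange(0,36,7):
    c,q=np.cos(np.radians(th)),np.sin(np.radians(th)); p=S[:2]+[c*p0[0]-q*p0[1],q*p0[0]+c*p0[1]]; print(th,p.round(4))
f=optics.grab_frame("top"); u0,v0,u1,v1=210,195,300,260
m=cv2.inRange(cv2.cvtColor(np.ascontiguousarray(f["pixels"][v0:v1,u0:u1]),cv2.COLOR_RGB2HSV),(0,0,165),(180,60,255)); n,l,st,c=cv2.connectedComponentsWithStats(m); print(st[1:].tolist(),s["joints"].round(0))
E
```

```text
clock: 21.08
tool_pos: [0.5212, 0.2572, 0.1247]
tcp_rot: [[0.946, 0.323, -0.0], [0.323, -0.946, 0.0], [0.0, -0.0, -1.0]]
ft_force: [0.4, 0.1, -0.4]
grip_width: 0.0006
grasp_force: 0.0
stem in tool [ 0.015   0.0614 -0.    ]
0 [0. 0.]
7 [ 0.0076 -0.0014]
14 [ 0.0153 -0.0018]
21 [ 0.023  -0.0013]
28 [0.0306 0.0002]
35 [0.0379 0.0025]
[[6, 2, 1, 1, 1], [4, 7, 6, 5, 12], [6, 6, 1, 1, 1], [19, 12, 4, 4, 13], [44, 16, 1, 1, 1], [52, 20, 38, 21, 527], [26, 23, 10, 6, 30], [48, 26, 1, 1, 1], [34, 62, 1, 1, 1]] [ -26.   38.   -6.  105.    6.   37. -107.]
```

```bash
python3 -m handwheel '0.0076 -0.0014 0 0 0 7 0; 0.0153 -0.0018 0 0 0 14 0; 0.023 -0.0013 0 0 0 21 0; 0.027 -0.0006 0 0 0 24.5 0; 0.027 -0.0006 0 0 0 24.5 0' && python3 -m handwheel '0.001 0 0 0 0 1 0; 0.002 0 0 0 0 2 0; 0.002 0 0 0 0 2 0'
```

```text
clock: 21.75
tool_pos: [0.5462, 0.2659, 0.1246]
tcp_rot: [[0.995, -0.098, -0.001], [-0.098, -0.995, 0.0], [-0.001, -0.0, -1.0]]
ft_force: [-1.3, 2.4, -0.0]
grip_width: 0.0004
grasp_force: 0.9
clock: 22.12
tool_pos: [0.5473, 0.2662, 0.1246]
tcp_rot: [[0.991, -0.134, -0.003], [-0.134, -0.991, 0.001], [-0.003, -0.0, -1.0]]
ft_force: [-5.9, 3.2, 1.4]
grip_width: 0.0003
grasp_force: 2.8
```

```bash
python3 -m handwheel '0.001 0 0 0 0 0 0; 0.001 0 0 0 0 0 0' && python3 -m handwheel '-0.015 0 0 0 0 0 0; -0.035 0 0 0 0 0 0; -0.035 0 -0.03 0 0 0 0; -0.035 0 -0.09 0 0 0 0; -0.035 0 -0.14 0 0 0 0; -0.09 0 -0.14 0 0 0 0; -0.14 0 -0.14 0 0 0 0; -0.14 0 -0.14 0 0 0 0; -0.14 0 -0.14 0 0 0 0; -0.14 0 -0.14 0 0 0 0'
python3 - <<'E'
from h import *
ft=optics.grab_frame("top"); fs=optics.grab_frame("scene"); np.save("t9.npy",ft,allow_pickle=True); np.save("s9.npy",fs,allow_pickle=True)
def near(f,p): 
    T=np.array(f["world_from_camera"]); q=T[:3,:3].T@(np.array(p)-T[:3,3]); return (f["cx"]+f["fx"]*q[0]/-q[2], f["cy"]-f["fy"]*q[1]/-q[2])
for nm,f in (("top",ft),("scene",fs)):
    hsv=cv2.cvtColor(f["pixels"],cv2.COLOR_RGB2HSV); print(nm)
    for lab,d in (("open",(.134,.991)),("shut",(-.98,.2))):
        for r in (.045,.06,.075):
            u,v=near(f,(.5552+r*d[0],.204+r*d[1],.078)); print(lab,r,round(u),round(v),hsv[round(v),round(u)].tolist())
    u,v=map(round,near(f,(.5333,.0417,.170))); print("tip expected",u,v,blobs(f,(u-14,v-14,u+15,v+15)))
b=[blobs(f,(int(u)-14,int(v)-14,int(u)+15,int(v)+15)) for f in (ft,fs) for u,v in [near(f,(.5333,.0417,.170))]]
E
```

```text
clock: 22.38
tool_pos: [0.5474, 0.2662, 0.1245]
tcp_rot: [[0.991, -0.133, -0.004], [-0.133, -0.991, 0.0], [-0.004, 0.0, -1.0]]
ft_force: [-7.5, 2.9, 1.4]
grip_width: 0.0001
grasp_force: 4.0
clock: 23.62
tool_pos: [0.4124, 0.2836, 0.2649]
tcp_rot: [[0.991, -0.137, 0.001], [-0.137, -0.991, 0.0], [0.001, -0.0, -1.0]]
ft_force: [-0.1, 0.3, -0.3]
grip_width: 0.0002
grasp_force: 0.0
top
open 0.045 232 217 [30, 5, 246]
open 0.06 227 217 [35, 6, 248]
open 0.075 221 216 [35, 6, 251]
shut 0.045 245 236 [110, 6, 119]
shut 0.06 244 241 [15, 17, 91]
shut 0.075 242 246 [12, 14, 89]
tip expected 307 223 [(16, [306.5, 222.0], [305, 220, 4, 5]), (9, [308.33, 231.78], [305, 231, 7, 3])]
scene
open 0.045 377 327 [0, 0, 255]
open 0.06 382 332 [0, 0, 255]
open 0.075 387 337 [0, 0, 255]
shut 0.045 381 303 [5, 13, 116]
shut 0.06 387 300 [0, 7, 116]
shut 0.075 393 297 [168, 11, 115]
tip expected 317 235 [(28, [317.61, 237.04], [315, 234, 6, 7])]
```

The lever lies along the manifold, hard on its stop: the force rose with no further motion. The pipe's head is where a home pipe should be, and the robot is clear, so I'm handing in.

```bash
python3 -c "
from bench import workorder; print(workorder.hand_in())"
```

```text
the job is handed in; nothing more can be done
None
```

The jet pipe is home in the fitting (peak push about 15 N on the wrist sensor), the lever was then turned onto its open stop along the manifold, and the job is handed in at about 24 s; no verdict came back.

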